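Clamp a craft plaque in the gluing jig

TASK

Take the orange plaque out of the drying rack and lay it flat in the channel of the gluing jig, lengthwise, between the end fence and the blue sliding stop. Slide the stop up so that the plaque is held end to end against the fence with no gap, then tighten the stop's knob fully clockwise. Leave the spare plaque, the jars and the glue gun where they are, and let go of everything.

Things in the scene. Friction and masses are not known exactly. Their poses are not given: they have to be found in the camera images.
- plaque: loose orange plaque, white trim, 150 x 20 x 50 mm, 0.11 kg, both faces alike. Origin at its centre; x along the 150 mm length, y through the 20 mm thickness, z along the 50 mm width. Starts standing on its long edge (z up) in one of the rack's two slots, underside 8 mm above the table. In the jig it lies flat: its y vertical, its x along the jig's y.
- spare_plaque: a bare light-wood plaque of the same size and frame, standing in the other slot; leave it.
- rack: fixed plywood drying rack, base 120 (x) x 140 (y) x 8 mm, origin at the centre of its underside. Two slots along x at y = -40 and +40 mm, 25 mm wide, between ribs 6 mm thick and 100 mm long whose tops are 22 mm above the table; slot floor 8 mm above the table.
- jig: fixed plywood gluing jig 130 (x) x 340 (y) mm, origin at the centre of its underside, bed 15 mm above the table. Channel along y, 66 mm wide, centred, between ledges 14 mm wide, tops 21 mm above the table. Dark fence across the +y end: 110 x 20 mm, top 46 mm up, inner face at y = +150 mm. The clamped plaque's centre is at x = 0, y = +75 mm, 25 mm above the table.
- fence_face (a point): middle of the fence's inner face, 25 mm above the table, axes as the jig's; the channel runs to -y from here.
- stop_face (a point): middle of the stop's +y (cork) face, 25 mm above the table, axes as the jig's. The stop is a blue block 56 (x) x 50 (y) mm in the channel, top 54 mm above the table, its centre 25 mm to -y of this point. While the knob is loose it slides along the jig's y with about 2 N; it can be moved by holding its knob.
- stop (a joint): slide of the stop in m, 0 = farthest from the fence, grows towards the fence (+y of the jig); the face-to-fence distance is 0.265 minus this value, so the plaque is held at 0.115.
- knob_grip (a point): centre of the knob's grip, on the knob's axis, 78 mm above the table, over the middle of the stop. The grip is a black upright bar 66 mm long, 15 mm thick, 26 mm tall (65 to 91 mm above the table), one end red. The point's x axis runs along the bar to the red end.
- knob (a joint): knob angle in rad, 0 = fully loose (bar across the channel, red end to the jig's +x), grows clockwise from above, 2.4 = end of its turn, fully tight. Starts loose (0 to 0.5), bites from about 1.5. Needs 0.15 to 0.3 N m: more than one grasp's turn.
- jam_jar: closed jam jar with a red lid, 68 mm across, 95 mm tall, origin at the centre of its underside; leave it.
- lantern: jar wrapped in brown card with a red band, 72 mm across, 97 mm tall, origin at the centre of its underside; leave it.
- glue_gun: black glue gun with an orange nozzle lying flat, about 165 x 120 mm, 34 mm tall, origin on its underside; leave it.
Things that resemble listed ones, but are neither listed nor needed, are in the scene too. Leave any pink look-alike of the plaque alone.

How it is judged:
By the outcome, as a careful person would: the job done as asked, in the order asked, and still so for the second after the job is handed in, with the robot touching nothing.
It also fails if it takes over 72 s, if anything falls off the work surface, if the arm or the gripper's body presses on something with over 40 N, if the wrist force passes 120 N, or if a joint passes its speed limit or range.

ROBOT

A 6-joint arm with a two-finger parallel gripper is mounted at the origin on the work surface. World frame = base frame: x ahead of the robot, y to its left, z up, the work surface at z = 0. Lengths are in m, angles in rad, forces in N, time in s.
With the tool pointing down it reaches from about 0.35 to 0.975 m from the base axis. Payload 17.4 kg.
Tool frame: the origin (TCP) lies between the finger pads; the fingertips stand manip.tcp_to_tips ahead of it and the grasp point (between the pads) lies 11 mm behind it (manip.tcp_to_tips is the distance from the TCP to the fingertips, in m); z points along the fingers, y is the line along which they close (so a half turn about z gives the same grasp; the last joint's range is limited). The gripper opens to 85 mm and grips with 20 to 120 N. Pads are 22 mm wide; open, the fingers measure 114 mm over their backs; the gripper's body (76 mm by 85 mm) begins 54 mm behind the grasp point. The pads swing forward as they close: fully open they stand 13 mm farther back than shut.
Start: joints at [-1.245, 0.116, 1.442, -0, 1.584, -0.038], TCP at [0.24, -0.631, 0.239] pointing down, gripper open.
Joint ranges: [-2.83, 2.83], [-0.83, 2.19], [0.07, 2.5], [-1.14, 4.28], [0.01, 3], [-2.97, 2.97]. Speed limits (rad/s): [1.89, 1.89, 2.22, 3.14, 3.14, 3.14].

INTERFACE

Orientations are given as a unit quaternion [w, x, y, z].
In Python, from bench import manip gives the robot as it stands.
- The arm moves only by the tool jog_arm, never from a script. Its argument "steps" is a list of rows, each an object of numbers: "x", "y", "z": the shift along the tool's x, y, z in m; "rx", "ry", "rz": the turn, a rotation vector about the tool's x, y, z in degrees. A call has 1 to 5 rows; each row is the pose to reach, as a shift and turn from the pose commanded when the call began, along the tool's axes at that moment; what a row does not reach only later rows make up. A row lasts 1/12 s, in which the tool goes at most 41.7 mm and 7.16 degrees, less where a joint would pass 70% of its speed; a pose out of reach is approached as far as the arm can. A call with a gripper value outside its range is refused whole. "grip" is the closure, from -1 (fully open) to 1 (shut), set as the call begins (left out, the last holds). The fingers move at their own pace and stop on an object; "grip_force" is the grip in N (left out, the last holds). Time passes only in rows, so rows that repeat a pose let the fingers close. It gives the time, the measured TCP pose, the force, the opening and the grip force at its end, in the units of the state.
- manip.read_state(): the state, without advancing time (a new reading comes with each control period).
- manip.read_camera(name): name is "side" or "top" or "wrist"; returns a dict with "img" (420x560x3 uint8, red, green, blue), "camera_matrix" (3x3 intrinsics, pixels), "k1" (the pictures are not rectified: a ray, as slopes to the right and down, at radius r is drawn at 1 + k1 r^2 times it, then the intrinsics apply), "eye" and "orientation" of the camera in the world; the wrist camera has in their place "hand_eye" (4x4, takes a point from camera to tool coordinates, whose origin is the TCP and whose axes are the flange's). Camera axes: x right, y up, looking along -z (the intrinsics and any distortion apply to the point x, -y, -z); pixel columns grow to the right and rows downward; lengths in m; the calibration is good to about 2 mm. A picture is of the moment at which its call begins: read the wrist's pose just before it. There is no depth.
- manip.job_done(): hands the job in; it is judged then, once.
The state is a dict: "t": time; "qpos": joint angles; "qd": joint speeds; "effort": joint torques, N m; "eef_pos": TCP position; "tcp_rot": TCP orientation; "contact_force": force on the tool from outside, world axes, zero at the start; "ft_torque": the same for the moment, N m; "gripper_width": opening from 0.0 (shut) to 1.0 (fully open); "finger_force": force on a finger pad.
Only numpy, scipy, OpenCV 4.12 (cv2) and the standard library are available. Lean on these libraries where they do the work, as an engineer would, in place of code of your own. Each camera call takes 0.05 s, during which the arm holds its last target. There are 200 camera calls.

## Working session

There is one attempt and no reset: what is moved stays moved. The work goes in short steps, Python scripts to look and compute and a tool call to move; the robot and the scene stay as the last step left them, time stands still between calls to the robot, and variables do not carry over. Pictures are saved under pics/ and viewed, at most 10 in all, crops included, and the job is handed in when it is done.

Besides the shell and the picture viewer there is one more tool, called after "Emit:" by a JSON object that holds its "op" and its "data", one argument or row to a line. jog_arm: Moves the arm, as the interface text tells. Its arguments: {"type":"object","properties":{"steps":{"type":"array","items":{"type":"object","properties":{"x":{"type":"number"},"y":{"type":"number"},"z":{"type":"number"},"rx":{"type":"number"},"ry":{"type":"number"},"rz":{"type":"number"}}}},"grip":{"type":"number"},"grip_force":{"type":"number"}},"required":["steps"]}

```bash
mkdir -p pics; ls; python3 - <<'E'
from bench import manip
import cv2
print(manip.tcp_to_tips); print(manip.read_state())
for n in("side","top","wrist"):
    c=manip.read_camera(n); cv2.imwrite(f"pics/{n}0.png",c["img"][:,:,::-1])
    print({k:v for k,v in c.items() if k!="img"})
E
```

```text
pics
0.008
{'t': 0.0, 'qpos': array([-1.24480437e+00,  1.16538379e-01,  1.44229014e+00,  2.88380353e-05,
        1.58399892e+00, -3.78017526e-02]), 'qd': array([-0.00153069, -0.00020022, -0.0011791 , -0.00040332,  0.00072841,
        0.00012656]), 'effort': array([-2.73475089e-04, -7.31984210e+01, -6.32495213e+01,  1.79087192e-05,
        6.35158838e-03, -2.69427539e-05]), 'eef_pos': array([ 0.24011907, -0.6306497 ,  0.23851139]), 'tcp_rot': array([-6.13065489e-04,  9.83502110e-01,  1.80895601e-01, -7.43874013e-05]), 'contact_force': array([-0.38001194,  0.64980675, -0.17611465]), 'ft_torque': array([-0.00384815,  0.00258605,  0.00878156]), 'finger_force': 0.0, 'gripper_width': 0.9989440297813263}
{'camera_matrix': array([[492.74630413,   0.        , 284.17729936],
       [  0.        , 492.74630413, 208.63275859],
       [  0.        ,   0.        ,   1.        ]]), 'k1': -0.17072299812220082, 'eye': array([-0.05784605,  1.03527056,  0.99841456]), 'orientation': array([-0.25142606, -0.12459549,  0.40457409,  0.87039112])}
{'camera_matrix': array([[492.24234831,   0.        , 276.86733772],
       [  0.        , 492.24234831, 207.43882886],
       [  0.        ,   0.        ,   1.        ]]), 'k1': -0.043321097909962136, 'eye': array([0.42698068, 0.14015388, 1.49291684]), 'orientation': array([-0.69903387, -0.02784545,  0.01783807,  0.71432351])}
{'camera_matrix': array([[327.18550804,   0.        , 278.18747216],
       [  0.        , 327.18550804, 213.1374767 ],
       [  0.        ,   0.        ,   1.        ]]), 'k1': -0.008233379423919936, 'hand_eye': array([[ 9.81830040e-04,  9.46061614e-01,  3.23985274e-01,
         8.45750025e-02],
       [ 9.99999462e-01, -1.03761214e-03, -5.69458703e-07,
         1.15443137e-03],
       [ 3.35632310e-04,  3.23985100e-01, -9.46062124e-01,
        -1.34345281e-01],
       [ 0.00000000e+00,  0.00000000e+00,  0.00000000e+00,
         1.00000000e+00]])}
```

View pics/top0.png

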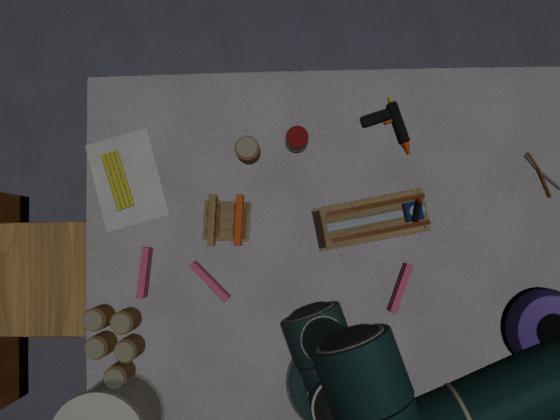

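View pics/side0.png

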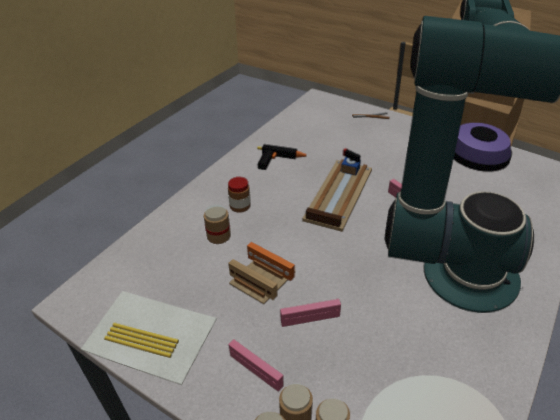

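The top view shows the rack at about (227,220) with the orange plaque at (239,220), and the jig at about (371,220) with its fence at the left end (320,229) and the blue stop at (414,210). Next I'll enlarge those two areas.

```bash
cat > h.py <<'E'
import numpy as np, cv2
from scipy.spatial.transform import Rotation as R
from bench import manip
def rot(q): return R.from_quat(np.roll(q,-1))
def cam(name):
    s=manip.read_state(); c=manip.read_camera(name)
    if "hand_eye" in c:
        H=c["hand_eye"]; Rt=rot(s["tcp_rot"]).as_matrix()
        c["R"]=Rt@H[:3,:3]; c["eye"]=Rt@H[:3,3]+s["eef_pos"]
    else: c["R"]=rot(c["orientation"]).as_matrix()
    return c
def ray(c,uv):
    K=c["camera_matrix"]; d=np.array([c["k1"],0,0,0,0.])
    p=cv2.undistortPoints(np.array([[uv]],float),K,d)[0,0]
    return c["R"]@np.array([p[0],-p[1],-1])
def at(c,uv,z):
    r=ray(c,uv); return (c["eye"]+r*(z-c["eye"][2])/r[2])[:2]
def proj(c,P):
    q=(np.atleast_2d(P)-c["eye"])@c["R"]*[1,-1,-1]
    return cv2.projectPoints(q,np.zeros(3),np.zeros(3),c["camera_matrix"],np.array([c["k1"],0,0,0,0.]))[0][:,0]
def save(c,n,box=None,k=1):
    im=c["img"][:,:,::-1]
    if box: u0,v0,u1,v1=box; im=im[v0:v1,u0:u1]
    cv2.imwrite("pics/"+n,cv2.resize(im,None,fx=k,fy=k,interpolation=cv2.INTER_CUBIC))
E
python3 - <<'E'
from h import *
c=cam("top")
im=c["img"][:,:,::-1]
a=cv2.resize(im[185:255,195:265],None,fx=4,fy=4,interpolation=cv2.INTER_CUBIC)
b=cv2.resize(im[180:255,305:440],None,fx=5.5,fy=5.5,interpolation=cv2.INTER_CUBIC)
print(a.shape,b.shape)
cv2.imwrite("pics/crops.png",np.vstack([cv2.copyMakeBorder(b[:, :742],0,0,0,0,0),cv2.copyMakeBorder(a[:187*1],0,0,0,742-280,0)])) if 0 else None
save(c,"jig.png",(305,180,440,255),5.9); save(c,"rack.png",(195,185,265,255),8)
for uv,z in [((239,220),.058),((227,220),.008),((320,229),.046),((414,210),.054)]: print(uv,at(c,uv,z))
E
```

```text
(280, 280, 3) (412, 742, 3)
(239, 220) [0.48574131 0.27085575]
(227, 220) [0.48857185 0.31175985]
(320, 229) [0.45463184 0.03441603]
(414, 210) [ 0.50392785 -0.24154843]
```

View pics/jig.png

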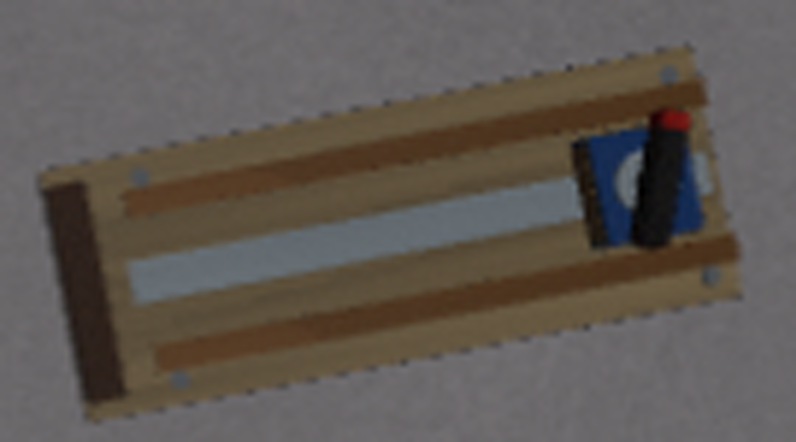

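View pics/rack.png

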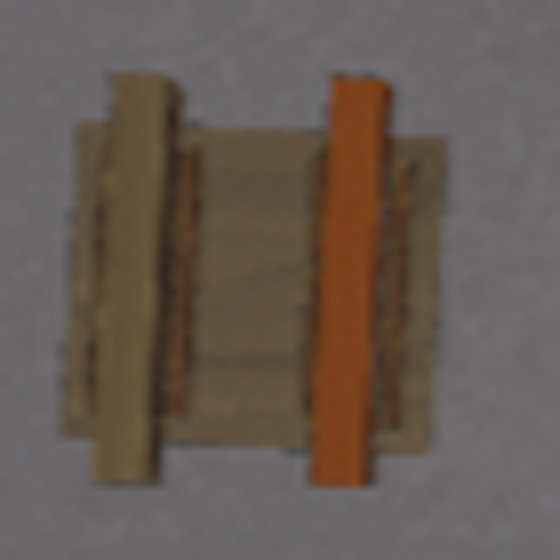

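The jig crop (5.9x, offset 305,180) puts the board corners at (40,175), (690,45), (740,295) and (90,420). The knob's red end is at (675,118) and its other end at (650,240). The cork face runs along (578,143)-(595,248). In the rack crop (8x, offset 195,185), the plaque's top corners are at (333,77), (390,82), (370,485) and (310,485).

```bash
python3 - <<'E'
from h import *
c=cam("top")
J=lambda p:(305+p[0]/5.9-.4,180+p[1]/5.9-.4)
K=lambda p:(195+p[0]/8-.45,185+p[1]/8-.45)
def fit(W,L):
    W=np.array(W);L=np.array(L);wc=W.mean(0);lc=L.mean(0)
    a=(W-wc)@[1,1j];b=(L-lc)@[1,1j]; s=np.vdot(b,a)/np.vdot(b,b).real
    th=np.angle(s);M=np.array([[np.cos(th),-np.sin(th)],[np.sin(th),np.cos(th)]])
    t=wc-M@lc; return t,np.degrees(th),abs(s),np.abs((L@M.T+t-W)).max(),M
# jig +y=fence=left in image; +x = up
W=[at(c,J(p),.015) for p in [(40,175),(690,45),(740,295),(90,420)]]
t,th,s,e,M=fit(W,[(.065,.17),(.065,-.17),(-.065,-.17),(-.065,.17)])
print("jig",t,th,s,e); print("clamped c",t+M@[0,.075],"fence",t+M@[0,.15])
for n,p,z in [("red",(677,113),.091),("blk",(652,245),.091),("corkA",(575,143),.054),("corkB",(593,248),.054)]:
    w=at(c,J(p),z);print(n,w,M.T@(w-t))
W=[at(c,K(p),.058) for p in [(333,77),(390,82),(370,485),(310,485)]]
print("plaque",fit(W,[(.075,.01),(.075,-.01),(-.075,-.01),(-.075,.01)]))
W=[at(c,K(p),.008) for p in [(80,122),(447,138),(432,452),(62,437)]]
print("rack",fit(W,[(.06,.07),(.06,-.07),(-.06,-.07),(-.06,.07)]))
E
```

```text
jig [ 0.4813865  -0.12112729] 9.77464506997292 0.9930970987830594 0.00186395924882643
clamped c [ 0.46865349 -0.04721606] fence [0.45592049 0.02669518]
red [ 0.53376517 -0.24830259] [ 0.03002731 -0.13422162]
blk [ 0.47016721 -0.23367004] [-0.03016319 -0.10900425]
corkA [ 0.52277024 -0.20720829] [ 0.02616871 -0.09185722]
corkB [ 0.47047677 -0.21419444] [-0.02655169 -0.08986392]
plaque (array([0.48650199, 0.27262031]), np.float64(-3.9673416170807974), np.float64(0.9902371964109834), np.float64(0.0013068391731315132), array([[ 0.99760365,  0.06918785],
       [-0.06918785,  0.99760365]]))
rack (array([0.48737125, 0.31353024]), np.float64(-3.728458535965735), np.float64(0.9961105474980739), np.float64(0.0007580317837901918), array([[ 0.99788344,  0.06502796],
       [-0.06502796,  0.99788344]]))
```

```bash
cat >> h.py <<'E'
def pose(yaw,tilt=0):
    "tool x at yaw deg, z down, then turned by tilt deg about tool x"
    return R.from_euler("z",yaw,degrees=True)*R.from_euler("x",180,degrees=True)*R.from_euler("x",tilt,degrees=True)
def plan(targets,start=None):
    "targets: (pos,yaw,tilt); prints one row per call of <=5 rows"
    if start is None:
        s=manip.read_state(); p,r=s["eef_pos"],rot(s["tcp_rot"])
    else: p,r=np.array(start[0]),pose(*start[1:])
    for q,y,ti in targets:
        q=np.array(q);g=pose(y,ti);d=(r.inv()*g).as_rotvec()
        n=int(max(np.ceil(np.linalg.norm(q-p)/.205),np.ceil(np.degrees(np.linalg.norm(d))/35.7),1))
        for i in range(n):
            r2=r*R.from_rotvec(d/n);p2=p+(q-p)/(n-i)
            m=np.r_[r.inv().apply(p2-p)*1000,np.degrees(d/n)]
            print("xyz mm",m[:3].round(1),"rot",m[3:].round(1),"rows",int(np.ceil(max(np.linalg.norm(m[:3])/41.7,np.linalg.norm(m[3:])/7.16)))); p,r=p2,r2
        print("--",q,y,ti)
def st():
    s=manip.read_state(); r=rot(s["tcp_rot"]).as_matrix()
    print("t",round(s["t"],2),s["eef_pos"].round(4),"yaw",np.degrees(np.arctan2(r[1,0],r[0,0])).round(2),"z",r[:,2].round(3),"q",s["qpos"].round(2),"F",s["contact_force"].round(1),"T",s["ft_torque"].round(2),"w",round(s["gripper_width"]*85,1),"ff",round(s["finger_force"],1))
E
python3 -c "
from h import *
plan([((.42,-.13,.33),100,0),((.487,.273,.2),176,0),((.487,.273,.038),176,0)]); st()"
```

```text
xyz mm [ 115.4 -134.7  -30.3] rot [ -0.   -0.  -26.4] rows 5
xyz mm [163.2 -69.4 -30.3] rot [ -0.   -0.  -26.4] rows 5
xyz mm [177.1  10.4 -30.3] rot [ -0.   -0.  -26.4] rows 5
-- [ 0.42 -0.13  0.33] 100 0
xyz mm [128.4  45.3  43.3] rot [  0.    0.  -25.3] rows 4
xyz mm [96.7 95.9 43.3] rot [  0.    0.  -25.3] rows 4
xyz mm [ 46.3 128.1  43.3] rot [  0.    0.  -25.3] rows 4
-- [0.487 0.273 0.2  ] 176 0
xyz mm [  0.  -0. 162.] rot [ 0. -0.  0.] rows 4
-- [0.487 0.273 0.038] 176 0
t 0.25 [ 0.2402 -0.6308  0.239 ] yaw 20.85 z [-0.  0. -1.] q [-1.24  0.12  1.44 -0.    1.58 -0.04] F [-0.4 -0.  -0.1] T [0.02 0.03 0.04] w 85.1 ff 0.0
```

Emit:
{"op": "jog_arm", "data": {
  "steps": [
    {"x": 0.115, "y": -0.135, "z": -0.03, "rz": -26.4},
    {"x": 0.115, "y": -0.135, "z": -0.03, "rz": -26.4},
    {"x": 0.115, "y": -0.135, "z": -0.03, "rz": -26.4},
    {"x": 0.115, "y": -0.135, "z": -0.03, "rz": -26.4},
    {"x": 0.115, "y": -0.135, "z": -0.03, "rz": -26.4}
  ],
  "grip": -1
}}

```text
$.steps[0]: bad value
```

Emit:
{"op": "jog_arm", "data": {
  "steps": [
    {"x": 0.163, "y": -0.069, "z": -0.03, "rz": -26.4},
    {"x": 0.163, "y": -0.069, "z": -0.03, "rz": -26.4},
    {"x": 0.163, "y": -0.069, "z": -0.03, "rz": -26.4},
    {"x": 0.163, "y": -0.069, "z": -0.03, "rz": -26.4},
    {"x": 0.163, "y": -0.069, "z": -0.03, "rz": -26.4}
  ]
}}

```text
$.steps[0]: bad value
```

Emit:
{"op": "jog_arm", "data": {
  "steps": [
    {"x": 0.177, "y": 0.01, "z": -0.03, "rz": -26.4},
    {"x": 0.177, "y": 0.01, "z": -0.03, "rz": -26.4},
    {"x": 0.177, "y": 0.01, "z": -0.03, "rz": -26.4},
    {"x": 0.177, "y": 0.01, "z": -0.03, "rz": -26.4},
    {"x": 0.177, "y": 0.01, "z": -0.03, "rz": -26.4}
  ]
}}

```text
$.steps[0]: bad value
```

```bash
python3 -c "
from h import *
st(); c=cam('wrist'); save(c,'w1.png',None,1.4)
print(proj(c,[(.4687,-.0472,.015),(.456,.0267,.046),(.502,-.236,.091)]))
plan([((.487,.273,.2),176,0),((.487,.273,.038),176,0)])"
```

```text
t 0.25 [ 0.2402 -0.6308  0.239 ] yaw 20.85 z [-0.  0. -1.] q [-1.24  0.12  1.44 -0.    1.58 -0.04] F [-0.4 -0.  -0.1] T [0.02 0.03 0.04] w 85.1 ff 0.0
[[-340.74777975 -366.53905659]
 [-526.85542097 -443.27211116]
 [-221.24092475 -466.51478313]]
xyz mm [ 110.5 -151.4    7.9] rot [ -0.  -0. -31.] rows 5
xyz mm [172.7 -72.8   7.9] rot [ -0.  -0. -31.] rows 5
xyz mm [185.5  26.7   7.8] rot [ -0.  -0. -31.] rows 5
xyz mm [145.2 118.5   7.8] rot [ -0.  -0. -31.] rows 5
xyz mm [ 63.3 176.3   7.8] rot [ -0.  -0. -31.] rows 5
-- [0.487 0.273 0.2  ] 176 0
xyz mm [  0.  -0. 162.] rot [-0.  0. -0.] rows 4
-- [0.487 0.273 0.038] 176 0
```

View pics/w1.png

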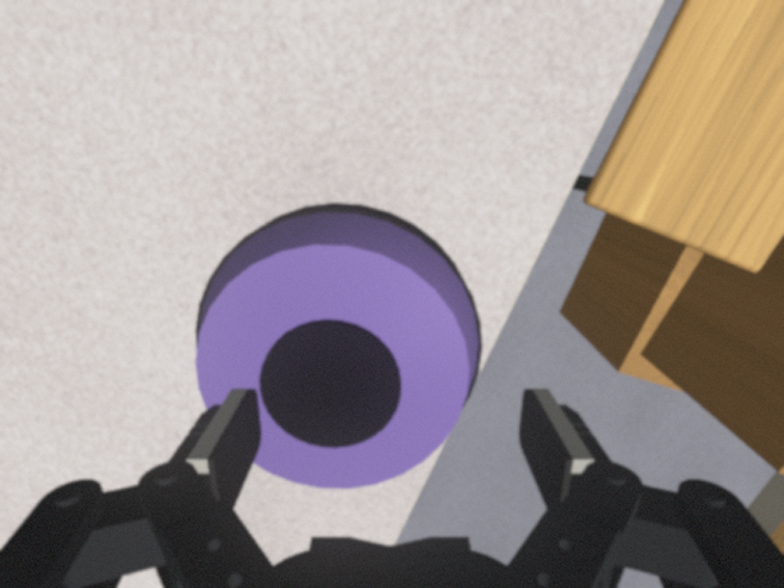

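The moves were refused, so the picture only shows the start view (a purple ring below the tool). I'll try again with all six keys given.

Emit:
{"op": "jog_arm", "data": {
  "steps": [
    {"x": 0.115, "y": -0.135, "z": -0.03, "rx": 0, "ry": 0, "rz": -26.4},
    {"x": 0.115, "y": -0.135, "z": -0.03, "rx": 0, "ry": 0, "rz": -26.4},
    {"x": 0.115, "y": -0.135, "z": -0.03, "rx": 0, "ry": 0, "rz": -26.4},
    {"x": 0.115, "y": -0.135, "z": -0.03, "rx": 0, "ry": 0, "rz": -26.4},
    {"x": 0.115, "y": -0.135, "z": -0.03, "rx": 0, "ry": 0, "rz": -26.4}
  ],
  "grip": -1
}}

```text
t: 0.72
eef_pos: [0.3009, -0.4602, 0.2709]
tcp_rot: [0.001, 0.915, 0.404, 0.001]
contact_force: [-1.3, 0.2, 1.4]
gripper_width: 1.0
finger_force: 0.0
```

Emit:
{"op": "jog_arm", "data": {
  "steps": [
    {"x": 0.163, "y": -0.069, "z": -0.03, "rx": 0, "ry": 0, "rz": -26.4},
    {"x": 0.163, "y": -0.069, "z": -0.03, "rx": 0, "ry": 0, "rz": -26.4},
    {"x": 0.163, "y": -0.069, "z": -0.03, "rx": 0, "ry": 0, "rz": -26.4},
    {"x": 0.163, "y": -0.069, "z": -0.03, "rx": 0, "ry": 0, "rz": -26.4},
    {"x": 0.163, "y": -0.069, "z": -0.03, "rx": 0, "ry": 0, "rz": -26.4}
  ]
}}

```text
t: 1.13
eef_pos: [0.3606, -0.2938, 0.3009]
tcp_rot: [0.001, 0.798, 0.602, 0.001]
contact_force: [-0.5, 0.2, -0.3]
gripper_width: 1.002
finger_force: 0.0
```

Emit:
{"op": "jog_arm", "data": {
  "steps": [
    {"x": 0.177, "y": 0.01, "z": -0.03, "rx": 0, "ry": 0, "rz": -26.4},
    {"x": 0.177, "y": 0.01, "z": -0.03, "rx": 0, "ry": 0, "rz": -26.4},
    {"x": 0.177, "y": 0.01, "z": -0.03, "rx": 0, "ry": 0, "rz": -26.4},
    {"x": 0.177, "y": 0.01, "z": -0.03, "rx": 0, "ry": 0, "rz": -26.4},
    {"x": 0.177, "y": 0.01, "z": -0.03, "rx": 0, "ry": 0, "rz": -26.4}
  ]
}}

```text
t: 1.55
eef_pos: [0.4201, -0.1267, 0.3306]
tcp_rot: [0.001, 0.64, 0.769, 0.001]
contact_force: [-0.3, -0.5, 0.1]
gripper_width: 0.999
finger_force: 0.0
```

```bash
python3 -c "
from h import *
st(); c=cam('wrist'); save(c,'w2.png',None,1.4)
print(proj(c,[(.4687,-.0472,.015),(.456,.0267,.046),(.502,-.236,.091)])*1.4)
plan([((.487,.273,.2),176,0),((.487,.273,.038),176,0)])"
```

```text
t 1.55 [ 0.4201 -0.1267  0.3306] yaw 100.46 z [ 0.002  0.    -1.   ] q [-0.35 -0.42  1.77  0.    1.79 -0.53] F [-0.3 -0.5  0.1] T [ 0.01 -0.02  0.  ] w 84.9 ff 0.0
[[453.74748447 156.78581504]
 [464.08021931  62.94026893]
 [453.56747966 377.82081302]]
xyz mm [127.1  45.5  43.6] rot [  0.    0.  -25.2] rows 4
xyz mm [95.5 95.4 43.6] rot [  0.    0.  -25.2] rows 4
xyz mm [ 45.7 127.1  43.6] rot [  0.    0.  -25.2] rows 4
-- [0.487 0.273 0.2  ] 176 0
xyz mm [  0.  -0. 162.] rot [-0.  0.  0.] rows 4
-- [0.487 0.273 0.038] 176 0
```

View pics/w2.png

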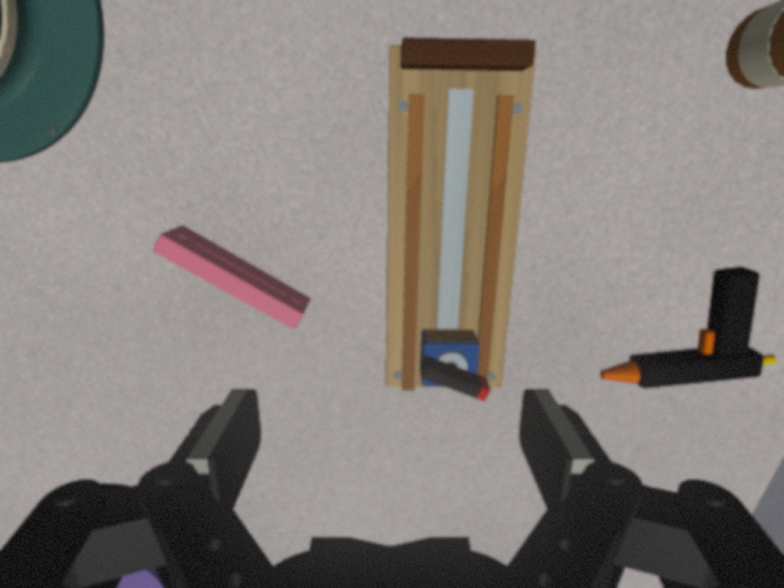

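The wrist view (1.4x) shows the fence's inner top edge at (402,67)-(532,69), the board's stop-end corners at (387,387) and (501,388), the cork top edge at (422,331)-(478,333), and the knob bar from (424,367) to its red end at (487,393).

```bash
cat > jig.py <<'E'
from h import *
def fit(W,L):
    W=np.array(W);L=np.array(L);wc=W.mean(0);lc=L.mean(0)
    a=(W-wc)@[1,1j];b=(L-lc)@[1,1j]; s=np.vdot(b,a)/np.vdot(b,b).real
    th=np.angle(s);M=np.array([[np.cos(th),-np.sin(th)],[np.sin(th),np.cos(th)]])
    return wc-M@lc,np.degrees(th),abs(s),np.abs((L@M.T+wc-M@lc-W)).max(),M
E
python3 -c "
from jig import *
c=cam('wrist')
J=lambda p:(p[0]/1.4-.15,p[1]/1.4-.15)
A=[((402,67),.046,(-.055,.15)),((532,69),.046,(.055,.15)),((387,387),.015,(-.065,-.17)),((501,388),.015,(.065,-.17)),((390,45),.015,(-.065,.17))]
t,th,s,e,M=fit([at(c,J(p),z) for p,z,l in A],[l for _,_,l in A]);print(t,th,s,e,'clamp',t+M@[0,.075])
for n,p,z in [('cA',(422,331),.054),('cB',(478,333),.054),('blk',(422,366),.091),('red',(488,390),.091)]:
  w=at(c,J(p),z);print(n,w,M.T@(w-t))
"
```

```text
[ 0.48500937 -0.12263516] 9.631092697518225 0.9898679563934737 0.0019610085331729366 clamp [ 0.47246158 -0.04869226]
cA [ 0.469323   -0.21049431] [-0.03016445 -0.08399642]
cB [ 0.52341579 -0.20284125] [ 0.02444631 -0.08550115]
blk [ 0.47061949 -0.22935943] [-0.03204244 -0.10281254]
red [ 0.53583497 -0.24274329] [ 0.03001469 -0.12691856]
```

Emit:
{"op": "jog_arm", "data": {
  "steps": [
    {"x": 0.127, "y": 0.045, "z": 0.044, "rx": 0, "ry": 0, "rz": -25.2},
    {"x": 0.127, "y": 0.045, "z": 0.044, "rx": 0, "ry": 0, "rz": -25.2},
    {"x": 0.127, "y": 0.045, "z": 0.044, "rx": 0, "ry": 0, "rz": -25.2},
    {"x": 0.127, "y": 0.045, "z": 0.044, "rx": 0, "ry": 0, "rz": -25.2}
  ]
}}

```text
t: 1.98
eef_pos: [0.4411, 0.0049, 0.2833]
tcp_rot: [-0.001, 0.457, 0.889, -0.0]
contact_force: [0.3, -0.4, -0.3]
gripper_width: 0.999
finger_force: 0.0
```

Emit:
{"op": "jog_arm", "data": {
  "steps": [
    {"x": 0.096, "y": 0.095, "z": 0.044, "rx": 0, "ry": 0, "rz": -25.2},
    {"x": 0.096, "y": 0.095, "z": 0.044, "rx": 0, "ry": 0, "rz": -25.2},
    {"x": 0.096, "y": 0.095, "z": 0.044, "rx": 0, "ry": 0, "rz": -25.2},
    {"x": 0.096, "y": 0.095, "z": 0.044, "rx": 0, "ry": 0, "rz": -25.2}
  ]
}}

```text
t: 2.32
eef_pos: [0.4634, 0.1384, 0.239]
tcp_rot: [-0.001, 0.252, 0.968, -0.0]
contact_force: [0.8, -0.4, 0.4]
gripper_width: 1.004
finger_force: 0.0
```

Emit:
{"op": "jog_arm", "data": {
  "steps": [
    {"x": 0.046, "y": 0.127, "z": 0.044, "rx": 0, "ry": 0, "rz": -25.2},
    {"x": 0.046, "y": 0.127, "z": 0.044, "rx": 0, "ry": 0, "rz": -25.2},
    {"x": 0.046, "y": 0.127, "z": 0.044, "rx": 0, "ry": 0, "rz": -25.2},
    {"x": 0.046, "y": 0.127, "z": 0.044, "rx": 0, "ry": 0, "rz": -25.2}
  ]
}}

```text
t: 2.65
eef_pos: [0.4863, 0.2715, 0.1946]
tcp_rot: [-0.001, 0.035, 0.999, -0.0]
contact_force: [0.5, -1.2, 0.2]
gripper_width: 0.996
finger_force: 0.0
```

```bash
python3 -c "
from h import *
st(); c=cam('wrist'); save(c,'w3.png',None,1.4)
M=pose(-4).as_matrix()
print(proj(c,[np.array([.4865,.2726,.058])+pose(-4).apply([a,b,0]) for a in(-.075,.075) for b in (-.01,.01)])*1.4)
plan([((.487,.273,.038),176,0)])"
```

```text
t 2.65 [0.4863 0.2715 0.1946] yaw 176.02 z [-0.002 -0.001 -1.   ] q [ 0.46 -0.13  1.75  0.    1.51 -1.04] F [ 0.5 -1.2  0.2] T [-0.05  0.01  0.  ] w 84.7 ff 0.0
[[410.31747014 155.81522759]
 [374.96941536 155.76253508]
 [406.74122789 389.83564899]
 [376.93206836 389.79243461]]
xyz mm [ -1.1   1.2 156. ] rot [-0.1 -0.2  0.2] rows 4
-- [0.487 0.273 0.038] 176 0
```

View pics/w3.png

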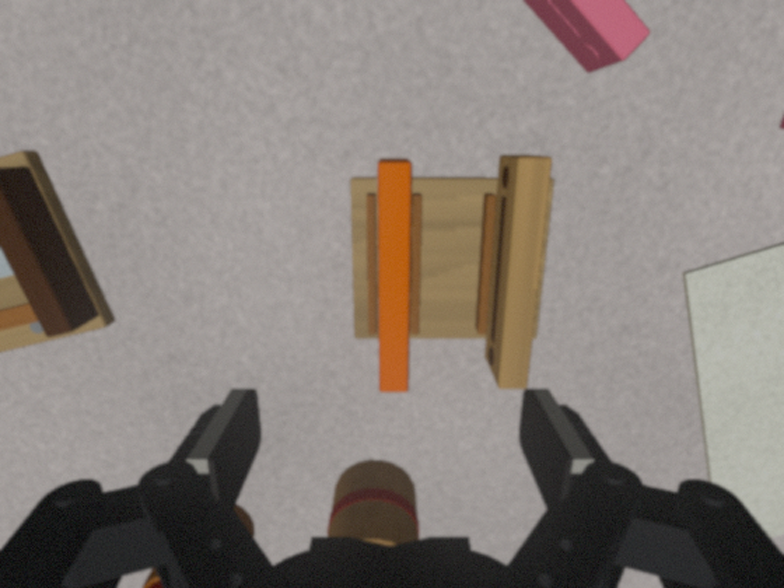

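The plaque's top runs from (394,160) to (394,390), within about 3 px of the prediction. I'll descend and grip it.

Emit:
{"op": "jog_arm", "data": {
  "steps": [
    {"x": -0.001, "y": 0.001, "z": 0.04, "rx": 0, "ry": 0, "rz": 0},
    {"x": -0.001, "y": 0.001, "z": 0.08, "rx": 0, "ry": 0, "rz": 0},
    {"x": -0.001, "y": 0.001, "z": 0.12, "rx": 0, "ry": 0, "rz": 0},
    {"x": -0.001, "y": 0.001, "z": 0.145, "rx": 0, "ry": 0, "rz": 0},
    {"x": -0.001, "y": 0.001, "z": 0.156, "rx": 0, "ry": 0, "rz": 0}
  ]
}}

```text
t: 3.12
eef_pos: [0.4859, 0.268, 0.0368]
tcp_rot: [-0.002, 0.039, 0.999, -0.001]
contact_force: [0.3, 0.3, 0.2]
gripper_width: 1.002
finger_force: 0.0
```

Emit:
{"op": "jog_arm", "data": {
  "steps": [
    {"x": 0, "y": 0, "z": 0, "rx": 0, "ry": 0, "rz": 0},
    {"x": 0, "y": 0, "z": 0, "rx": 0, "ry": 0, "rz": 0},
    {"x": 0, "y": 0, "z": 0, "rx": 0, "ry": 0, "rz": 0},
    {"x": 0, "y": 0, "z": 0, "rx": 0, "ry": 0, "rz": 0},
    {"x": 0, "y": 0, "z": 0, "rx": 0, "ry": 0, "rz": 0}
  ],
  "grip": 1,
  "grip_force": 40
}}

```text
t: 3.53
eef_pos: [0.4879, 0.2703, 0.043]
tcp_rot: [0.001, 0.038, 0.999, 0.001]
contact_force: [0.4, 0.2, 1.2]
gripper_width: 0.302
finger_force: 0.3
```

Emit:
{"op": "jog_arm", "data": {
  "steps": [
    {"x": 0, "y": 0, "z": 0, "rx": 0, "ry": 0, "rz": 0},
    {"x": 0, "y": 0, "z": 0, "rx": 0, "ry": 0, "rz": 0},
    {"x": 0, "y": 0, "z": 0, "rx": 0, "ry": 0, "rz": 0},
    {"x": 0, "y": 0, "z": 0, "rx": 0, "ry": 0, "rz": 0}
  ]
}}

```text
t: 3.87
eef_pos: [0.4877, 0.2706, 0.0426]
tcp_rot: [0.001, 0.038, 0.999, 0.001]
contact_force: [0.3, 2.9, 7.6]
gripper_width: 0.223
finger_force: 42.3
```

Gripped, with a 19 mm opening. Next comes the lift, the transfer and a 45° tilt.

```bash
python3 -c "
from h import *
st()
plan([((.488,.2705,.19),176,0),((.4646,-.0592,.18),99.7,0),((.4646,-.0592,.15),99.7,45),((.4646,-.0592,.0495),99.7,45)])"
```

```text
t 3.87 [0.4877 0.2706 0.0426] yaw 175.66 z [ 0.002  0.001 -1.   ] q [ 0.46 -0.01  1.91  0.    1.25 -1.03] F [0.3 2.9 7.6] T [0.53 0.   0.17] w 19.0 ff 42.3
xyz mm [-5.000e-01  1.000e-01 -1.474e+02] rot [ 0.1  0.1 -0.3] rows 4
-- [0.488  0.2705 0.19  ] 176 0
xyz mm [ 1.000e-01 -1.102e+02  3.300e+00] rot [-0.  -0.  25.4] rows 4
xyz mm [-47.2 -99.5   3.3] rot [-0.  -0.  25.4] rows 4
xyz mm [-85.4 -69.6   3.3] rot [-0.  -0.  25.4] rows 4
-- [ 0.4646 -0.0592  0.18  ] 99.7 0
xyz mm [ 0. -0. 15.] rot [22.5  0.  -0. ] rows 4
xyz mm [ 0.   5.7 13.9] rot [22.5  0.  -0. ] rows 4
-- [ 0.4646 -0.0592  0.15  ] 99.7 45
xyz mm [ 0.  71.1 71.1] rot [ 0. -0. -0.] rows 3
-- [ 0.4646 -0.0592  0.0495] 99.7 45
```

Emit:
{"op": "jog_arm", "data": {
  "steps": [
    {"x": 0, "y": 0, "z": -0.02, "rx": 0, "ry": 0, "rz": 0},
    {"x": 0, "y": 0, "z": -0.05, "rx": 0, "ry": 0, "rz": 0},
    {"x": 0, "y": 0, "z": -0.085, "rx": 0, "ry": 0, "rz": 0},
    {"x": 0, "y": 0, "z": -0.12, "rx": 0, "ry": 0, "rz": 0},
    {"x": 0, "y": 0, "z": -0.147, "rx": 0, "ry": 0, "rz": 0}
  ]
}}

```text
t: 4.28
eef_pos: [0.4871, 0.27, 0.1914]
tcp_rot: [0.001, 0.038, 0.999, 0.0]
contact_force: [0.3, -0.6, -1.4]
gripper_width: 0.223
finger_force: 41.3
```

Emit:
{"op": "jog_arm", "data": {
  "steps": [
    {"x": 0, "y": -0.022, "z": 0, "rx": 0, "ry": 0, "rz": 5},
    {"x": 0, "y": -0.044, "z": 0.001, "rx": 0, "ry": 0, "rz": 10},
    {"x": 0, "y": -0.066, "z": 0.002, "rx": 0, "ry": 0, "rz": 15},
    {"x": 0, "y": -0.088, "z": 0.003, "rx": 0, "ry": 0, "rz": 20},
    {"x": 0, "y": -0.11, "z": 0.003, "rx": 0, "ry": 0, "rz": 25.4}
  ]
}}

```text
t: 4.7
eef_pos: [0.4783, 0.1593, 0.1852]
tcp_rot: [-0.0, 0.259, 0.966, -0.0]
contact_force: [0.5, -0.2, -1.1]
gripper_width: 0.221
finger_force: 41.2
```

Emit:
{"op": "jog_arm", "data": {
  "steps": [
    {"x": -0.009, "y": -0.02, "z": 0, "rx": 0, "ry": 0, "rz": 5},
    {"x": -0.019, "y": -0.04, "z": 0.001, "rx": 0, "ry": 0, "rz": 10},
    {"x": -0.028, "y": -0.06, "z": 0.002, "rx": 0, "ry": 0, "rz": 15},
    {"x": -0.038, "y": -0.08, "z": 0.003, "rx": 0, "ry": 0, "rz": 20},
    {"x": -0.047, "y": -0.1, "z": 0.003, "rx": 0, "ry": 0, "rz": 25.4}
  ]
}}

```text
t: 5.12
eef_pos: [0.4695, 0.0491, 0.1823]
tcp_rot: [-0.0, 0.465, 0.885, -0.0]
contact_force: [-0.6, -1.8, -0.5]
gripper_width: 0.224
finger_force: 41.2
```

Emit:
{"op": "jog_arm", "data": {
  "steps": [
    {"x": -0.017, "y": -0.014, "z": 0, "rx": 0, "ry": 0, "rz": 5},
    {"x": -0.034, "y": -0.028, "z": 0.001, "rx": 0, "ry": 0, "rz": 10},
    {"x": -0.051, "y": -0.042, "z": 0.002, "rx": 0, "ry": 0, "rz": 15},
    {"x": -0.068, "y": -0.056, "z": 0.003, "rx": 0, "ry": 0, "rz": 20},
    {"x": -0.085, "y": -0.07, "z": 0.003, "rx": 0, "ry": 0, "rz": 25.4}
  ]
}}

```text
t: 5.53
eef_pos: [0.4606, -0.0606, 0.1793]
tcp_rot: [-0.0, 0.648, 0.762, -0.0]
contact_force: [0.6, 0.1, -0.5]
gripper_width: 0.223
finger_force: 41.2
```

Emit:
{"op": "jog_arm", "data": {
  "steps": [
    {"x": 0, "y": 0, "z": 0.003, "rx": 4.5, "ry": 0, "rz": 0},
    {"x": 0, "y": 0, "z": 0.006, "rx": 9, "ry": 0, "rz": 0},
    {"x": 0, "y": 0, "z": 0.009, "rx": 13.5, "ry": 0, "rz": 0},
    {"x": 0, "y": 0, "z": 0.012, "rx": 18, "ry": 0, "rz": 0},
    {"x": 0, "y": 0, "z": 0.015, "rx": 22.5, "ry": 0, "rz": 0}
  ]
}}

```text
t: 5.95
eef_pos: [0.4611, -0.0597, 0.1646]
tcp_rot: [-0.127, 0.634, 0.748, -0.15]
contact_force: [-0.2, 0.3, -1.3]
gripper_width: 0.222
finger_force: 41.2
```

Emit:
{"op": "jog_arm", "data": {
  "steps": [
    {"x": 0, "y": 0.001, "z": 0.003, "rx": 4.5, "ry": 0, "rz": 0},
    {"x": 0, "y": 0.002, "z": 0.006, "rx": 9, "ry": 0, "rz": 0},
    {"x": 0, "y": 0.003, "z": 0.009, "rx": 13.5, "ry": 0, "rz": 0},
    {"x": 0, "y": 0.005, "z": 0.012, "rx": 18, "ry": 0, "rz": 0},
    {"x": 0, "y": 0.006, "z": 0.014, "rx": 22.5, "ry": 0, "rz": 0}
  ]
}}

```text
t: 6.37
eef_pos: [0.4614, -0.0595, 0.149]
tcp_rot: [-0.248, 0.597, 0.704, -0.293]
contact_force: [-0.5, 0.1, -2.1]
gripper_width: 0.227
finger_force: 41.2
```

Emit:
{"op": "jog_arm", "data": {
  "steps": [
    {"x": 0, "y": 0, "z": 0, "rx": 0, "ry": 0, "rz": 0},
    {"x": 0, "y": 0, "z": 0, "rx": 0, "ry": 0, "rz": 0},
    {"x": 0, "y": 0, "z": 0, "rx": 0, "ry": 0, "rz": 0}
  ]
}}

```text
t: 6.62
eef_pos: [0.4613, -0.0595, 0.1495]
tcp_rot: [-0.246, 0.598, 0.705, -0.291]
contact_force: [-0.4, -0.2, -1.4]
gripper_width: 0.226
finger_force: 41.2
```

```bash
python3 -c "
from h import *
st()
plan([((.4646,-.0592,.09),99.7,45),((.4646,-.0592,.0495),99.7,45)])
c=cam('side')
im=c['img'][80:300,180:420,::-1]; cv2.imwrite('pics/s1.png',cv2.resize(im,None,fx=2.5,fy=2.5,interpolation=2))"
```

```text
t 6.62 [ 0.4613 -0.0595  0.1495] yaw 99.45 z [-0.695 -0.116 -0.709] q [-0.08  0.17  1.66 -0.2   2.06 -0.27] F [-0.4 -0.2 -1.4] T [ 0.09 -0.49  0.02] w 19.2 ff 41.2
xyz mm [-0.2 44.2 39.9] rot [ 0.2 -0.2 -0.2] rows 2
-- [ 0.4646 -0.0592  0.09  ] 99.7 45
xyz mm [ 0.  28.6 28.6] rot [ 0.  0. -0.] rows 1
-- [ 0.4646 -0.0592  0.0495] 99.7 45
```

View pics/s1.png

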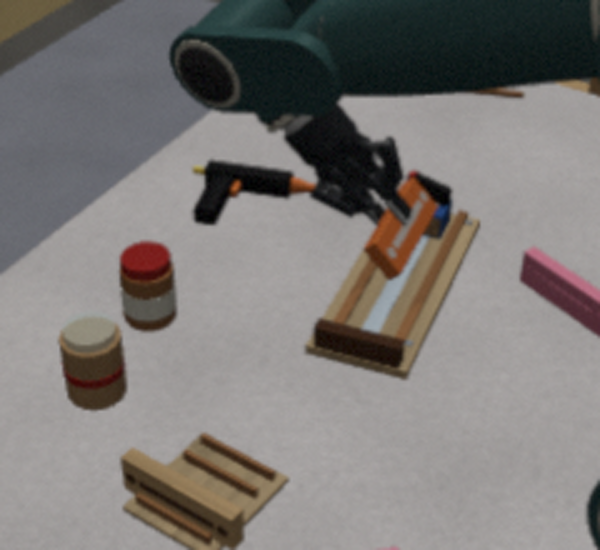

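The side view shows the plaque held at 45° over the channel, clear of the fence and the stop. I'll lower it, open partway and back out along the fingers.

Emit:
{"op": "jog_arm", "data": {
  "steps": [
    {"x": 0, "y": 0.025, "z": 0.023, "rx": 0, "ry": 0, "rz": 0},
    {"x": 0, "y": 0.044, "z": 0.04, "rx": 0, "ry": 0, "rz": 0},
    {"x": 0, "y": 0.058, "z": 0.054, "rx": 0, "ry": 0, "rz": 0},
    {"x": 0, "y": 0.068, "z": 0.064, "rx": 0, "ry": 0, "rz": 0},
    {"x": 0, "y": 0.073, "z": 0.068, "rx": 0, "ry": 0, "rz": 0}
  ]
}}

```text
t: 7.08
eef_pos: [0.4642, -0.059, 0.0485]
tcp_rot: [-0.247, 0.597, 0.705, -0.292]
contact_force: [0.4, -0.5, -0.6]
gripper_width: 0.226
finger_force: 41.2
```

Emit:
{"op": "jog_arm", "data": {
  "steps": [
    {"x": 0, "y": 0, "z": 0, "rx": 0, "ry": 0, "rz": 0},
    {"x": 0, "y": 0, "z": 0, "rx": 0, "ry": 0, "rz": 0}
  ]
}}

```text
t: 7.25
eef_pos: [0.4651, -0.059, 0.0504]
tcp_rot: [-0.247, 0.598, 0.705, -0.292]
contact_force: [0.1, 0.3, -1.4]
gripper_width: 0.226
finger_force: 41.2
```

```bash
python3 -c "
from h import *
st()"
```

```text
t 7.25 [ 0.4651 -0.059   0.0504] yaw 99.44 z [-0.696 -0.116 -0.708] q [-0.08  0.28  1.71 -0.18  1.91 -0.23] F [ 0.1  0.3 -1.4] T [ 0.09 -0.47 -0.01] w 19.2 ff 41.2
```

Emit:
{"op": "jog_arm", "data": {
  "steps": [
    {"x": 0, "y": 0.001, "z": 0.001, "rx": 0, "ry": 0, "rz": 0},
    {"x": 0, "y": 0.001, "z": 0.001, "rx": 0, "ry": 0, "rz": 0},
    {"x": 0, "y": 0.001, "z": 0.001, "rx": 0, "ry": 0, "rz": 0},
    {"x": 0, "y": 0.001, "z": 0.001, "rx": 0, "ry": 0, "rz": 0}
  ],
  "grip": 0.2
}}

```text
t: 7.58
eef_pos: [0.4649, -0.059, 0.0485]
tcp_rot: [-0.247, 0.597, 0.705, -0.292]
contact_force: [-0.8, 0.8, -0.1]
gripper_width: 0.401
finger_force: 0.2
```

Emit:
{"op": "jog_arm", "data": {
  "steps": [
    {"x": 0, "y": 0, "z": -0.012, "rx": 0, "ry": 0, "rz": 0},
    {"x": 0, "y": 0, "z": -0.024, "rx": 0, "ry": 0, "rz": 0},
    {"x": 0, "y": 0, "z": -0.04, "rx": 0, "ry": 0, "rz": 0},
    {"x": 0, "y": 0, "z": -0.06, "rx": 0, "ry": 0, "rz": 0},
    {"x": 0, "y": 0, "z": -0.1, "rx": 0, "ry": 0, "rz": 0}
  ]
}}

```text
t: 8.0
eef_pos: [0.534, -0.0472, 0.1185]
tcp_rot: [-0.249, 0.597, 0.704, -0.293]
contact_force: [-0.2, -0.4, -1.2]
gripper_width: 0.402
finger_force: 0.0
```

Emit:
{"op": "jog_arm", "data": {
  "steps": [
    {"x": 0, "y": -0.06, "z": -0.06, "rx": -7, "ry": 0, "rz": 0},
    {"x": 0, "y": -0.06, "z": -0.06, "rx": -14, "ry": 0, "rz": 0},
    {"x": 0, "y": -0.06, "z": -0.06, "rx": -21, "ry": 0, "rz": 0},
    {"x": 0, "y": -0.06, "z": -0.06, "rx": -28, "ry": 0, "rz": 0},
    {"x": 0, "y": -0.06, "z": -0.06, "rx": -35, "ry": 0, "rz": 0}
  ]
}}

```text
t: 8.42
eef_pos: [0.5359, -0.0472, 0.2064]
tcp_rot: [-0.053, 0.644, 0.76, -0.063]
contact_force: [0.6, -0.2, -0.0]
gripper_width: 0.398
finger_force: 0.0
```

```bash
python3 -c "
from h import *
st(); plan([((.42,-.13,.27),99.7,0)])
c=cam('wrist'); save(c,'w4.png',None,1.4)"
```

```text
t 8.42 [ 0.5359 -0.0472  0.2064] yaw 99.46 z [-0.162 -0.028 -0.986] q [-0.11 -0.07  1.69 -0.05  1.68 -0.28] F [ 0.6 -0.2 -0. ] T [ 0.04 -0.03 -0.  ] w 33.8 ff 0.0
xyz mm [ -62.7 -136.6  -41.6] rot [-9.5  0.  -0.2] rows 4
-- [ 0.42 -0.13  0.27] 99.7 0
```

View pics/w4.png

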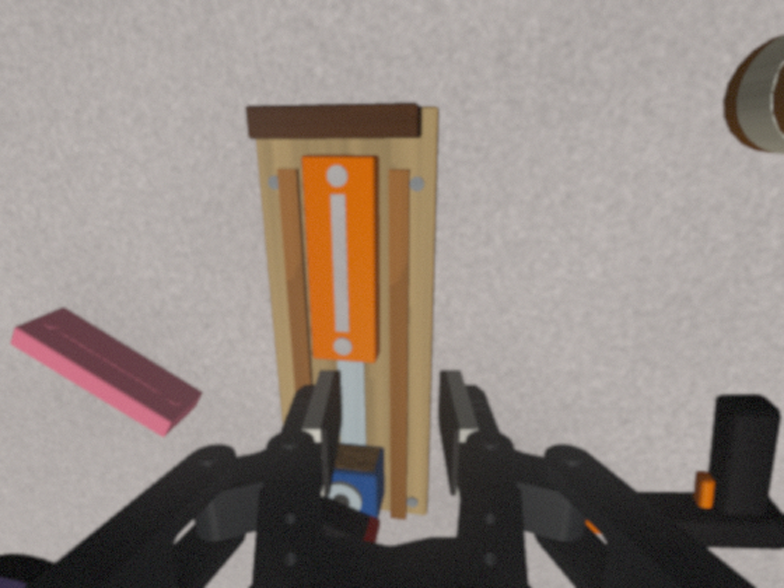

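The plaque lies flat in the channel, with top corners at (303,156), (377,157), (378,361) and (313,360). The fence's inner top edge is at (249,136)-(420,137). I'll work out how well it is centred.

```bash
python3 -c "
from jig import *
c=cam('wrist')
J=lambda p:(p[0]/1.4-.15,p[1]/1.4-.15)
A=[((249,136),.046,(-.055,.15)),((420,136),.046,(.055,.15)),((428,514),.015,(.065,-.17)),((438,107),.015,(.065,.17))]
t,th,s,e,M=fit([at(c,J(p),z) for p,z,l in A],[l for _,_,l in A]);print(t,th,s,e,'clamp',t+M@[0,.075])
for n,p,z in [('p',(303,156),.035),('p',(377,157),.035),('p',(378,361),.035),('p',(313,360),.035),('cB',(384,447),.054),('red',(378,520),.091),('ledL',(279,172),.021),('ledL2',(297,172),.021),('ledR',(389,172),.021),('ledR2',(409,172),.021),('ledRb',(391,517),.021)]:
  w=at(c,J(p),z);print(n,w.round(4),(M.T@(w-t)).round(4))
g=c['img'].astype(int);o=(g[:,:,0]>180)&(g[:,:,1]<140)&(g[:,:,2]<60)
import sys
for r in (150,200,245): print(r,np.where(o[r,150:330])[0][[0,-1]]+150)
"
```

```text
[ 0.48651069 -0.12046054] 9.761829903600564 0.9921578684684896 0.0022288658608029185 clamp [ 0.47379421 -0.04654646]
p [0.4403 0.0114] [-0.0231  0.1378]
p [0.4896 0.0192] [0.0267 0.1372]
p [ 0.5132 -0.1254] [ 0.0255 -0.0094]
p [ 0.4635 -0.1368] [-0.0254 -0.0122]
cB [ 0.5308 -0.1853] [ 0.0327 -0.0714]
red [ 0.5381 -0.218 ] [ 0.0343 -0.1049]
ledL [ 0.4193 -0.0036] [-0.0464  0.1266]
ledL2 [ 0.4324 -0.0012] [-0.0331  0.1267]
ledR [0.4969 0.0101] [0.0323 0.1269]
ledR2 [0.5103 0.0125] [0.046 0.127]
ledRb [ 0.5475 -0.2829] [ 0.0326 -0.1704]
150 [217 265]
200 [220 265]
245 [223 265]
```

The plaque is centred to about 1 mm, so it needs no correction. Next I'll hover over the knob with the tool lined up with the bar.

```bash
python3 -c "
from h import *
plan([((.5016,-.2361,.20),167.7,0)])"
```

```text
xyz mm [-90.4 -30.5   8.8] rot [ -4.2  -2.8 -34.1] rows 5
xyz mm [-57.2 -76.3   8.5] rot [ -4.2  -2.8 -34.1] rows 5
-- [ 0.5016 -0.2361  0.2   ] 167.7 0
```

Emit:
{"op": "jog_arm", "data": {
  "steps": [
    {"x": -0.09, "y": -0.03, "z": 0.009, "rx": -4.2, "ry": -2.8, "rz": -34.1},
    {"x": -0.09, "y": -0.03, "z": 0.009, "rx": -4.2, "ry": -2.8, "rz": -34.1},
    {"x": -0.09, "y": -0.03, "z": 0.009, "rx": -4.2, "ry": -2.8, "rz": -34.1},
    {"x": -0.09, "y": -0.03, "z": 0.009, "rx": -4.2, "ry": -2.8, "rz": -34.1},
    {"x": -0.09, "y": -0.03, "z": 0.009, "rx": -4.2, "ry": -2.8, "rz": -34.1}
  ],
  "grip": -1
}}

```text
t: 8.93
eef_pos: [0.5186, -0.1423, 0.2002]
tcp_rot: [-0.033, 0.391, 0.919, -0.035]
contact_force: [0.3, 0.2, -0.4]
gripper_width: 0.998
finger_force: 0.0
```

Emit:
{"op": "jog_arm", "data": {
  "steps": [
    {"x": -0.057, "y": -0.076, "z": 0.009, "rx": -4.2, "ry": -2.8, "rz": -34.1},
    {"x": -0.057, "y": -0.076, "z": 0.009, "rx": -4.2, "ry": -2.8, "rz": -34.1},
    {"x": -0.057, "y": -0.076, "z": 0.009, "rx": -4.2, "ry": -2.8, "rz": -34.1},
    {"x": -0.057, "y": -0.076, "z": 0.009, "rx": -4.2, "ry": -2.8, "rz": -34.1},
    {"x": -0.057, "y": -0.076, "z": 0.009, "rx": -4.2, "ry": -2.8, "rz": -34.1}
  ]
}}

```text
t: 9.35
eef_pos: [0.5024, -0.2364, 0.196]
tcp_rot: [-0.006, 0.104, 0.995, 0.0]
contact_force: [0.1, 0.2, 0.8]
gripper_width: 0.999
finger_force: 0.0
```

Emit:
{"op": "jog_arm", "data": {
  "steps": [
    {"x": 0, "y": 0, "z": 0, "rx": 0, "ry": 0, "rz": 0},
    {"x": 0, "y": 0, "z": 0, "rx": 0, "ry": 0, "rz": 0},
    {"x": 0, "y": 0, "z": 0, "rx": 0, "ry": 0, "rz": 0}
  ]
}}

```text
t: 9.6
eef_pos: [0.5027, -0.2351, 0.196]
tcp_rot: [-0.005, 0.108, 0.994, -0.001]
contact_force: [0.9, 0.0, -0.3]
gripper_width: 1.003
finger_force: 0.0
```

```bash
python3 -c "
from h import *
st(); c=cam('wrist'); save(c,'w5.png')
plan([((.5016,-.2361,.07),167.7,0)])
hsv=cv2.cvtColor(c['img'],cv2.COLOR_RGB2HSV);h,s,v=cv2.split(hsv)
B=((h>105)&(h<130)&(s>130)&(v>50));print('blue bbox',[(a.min(),a.max()) for a in np.where(B)],B.sum())
r=((h<8)|(h>172))&(s>170)&(v>60)
n,l,stt,cen=cv2.connectedComponentsWithStats(r.astype('uint8'))
for i in range(1,n):
  if stt[i,4]>25: print('red',cen[i],stt[i])
k=(v<60).astype('uint8');n,l,stt,cen=cv2.connectedComponentsWithStats(k)
for i in range(1,n):
  if stt[i,4]>200:
    print('blk',cen[i].round(1),stt[i],cv2.minAreaRect(np.argwhere(l==i)[:,::-1].astype('float32')))
a=pose(-12.3).as_matrix()[:2,0]
P=np.array([.5016,-.2361]);print(proj(c,[(*(P+a*d),z) for d in(-.033,0,.033) for z in(.091,.078)]))
"
```

```text
t 9.6 [ 0.5027 -0.2351  0.196 ] yaw 167.57 z [-0.011  0.    -1.   ] q [-0.48 -0.13  1.75 -0.    1.52 -1.83] F [ 0.9  0.  -0.3] T [0.02 0.01 0.01] w 85.3 ff 0.0
xyz mm [ -0.4  -1.1 126. ] rot [-0.1 -0.6 -0.1] rows 4
-- [ 0.5016 -0.2361  0.07  ] 167.7 0
blue bbox [(np.int64(167), np.int64(237)), (np.int64(237), np.int64(305))] 1271
red [270.73469388 251.68367347] [264 248  15   8  98]
blk [553.9  46.4] [544  16  16  90 727] ((551.5, 60.5), (89.0, 15.0), 90.0)
blk [270.4 206.7] [ 258  166   22   80 1247] ((270.7997131347656, 205.8560791015625), (79.15196990966797, 20.56229019165039), 85.66769409179688)
blk [280.2 378.6] [    0   279   560   141 34488] ((279.5, 349.0), (140.0, 559.0), 90.0)
[[277.07459252 171.28581852]
 [277.16037015 168.07689944]
 [277.17347381 213.49566503]
 [277.25128989 208.44774357]
 [277.26482495 252.38597487]
 [277.33559346 245.78907698]]
```

The bar's centre is 7 px (5 mm) toward tool -y from where I predicted, and it lines up with the tool in angle. I'll correct for that, descend and grip.

Emit:
{"op": "jog_arm", "data": {
  "steps": [
    {"x": 0, "y": -0.006, "z": 0.035, "rx": 0, "ry": -0.6, "rz": 0},
    {"x": 0, "y": -0.006, "z": 0.07, "rx": 0, "ry": -0.6, "rz": 0},
    {"x": 0, "y": -0.006, "z": 0.1, "rx": 0, "ry": -0.6, "rz": 0},
    {"x": 0, "y": -0.006, "z": 0.12, "rx": 0, "ry": -0.6, "rz": 0},
    {"x": 0, "y": -0.006, "z": 0.126, "rx": 0, "ry": -0.6, "rz": 0}
  ]
}}

```text
t: 10.07
eef_pos: [0.4988, -0.24, 0.0663]
tcp_rot: [-0.002, 0.107, 0.994, -0.0]
contact_force: [0.8, 0.7, -0.6]
gripper_width: 1.001
finger_force: 0.0
```

Emit:
{"op": "jog_arm", "data": {
  "steps": [
    {"x": 0, "y": 0, "z": 0, "rx": 0, "ry": 0, "rz": 0},
    {"x": 0, "y": 0, "z": 0, "rx": 0, "ry": 0, "rz": 0},
    {"x": 0, "y": 0, "z": 0, "rx": 0, "ry": 0, "rz": 0},
    {"x": 0, "y": 0, "z": 0, "rx": 0, "ry": 0, "rz": 0},
    {"x": 0, "y": 0, "z": 0, "rx": 0, "ry": 0, "rz": 0}
  ],
  "grip": 1,
  "grip_force": 40
}}

```text
t: 10.48
eef_pos: [0.5005, -0.2413, 0.0712]
tcp_rot: [0.002, 0.106, 0.994, -0.001]
contact_force: [0.2, -0.4, 0.6]
gripper_width: 0.299
finger_force: 0.0
```

Emit:
{"op": "jog_arm", "data": {
  "steps": [
    {"x": 0, "y": 0, "z": 0, "rx": 0, "ry": 0, "rz": 0},
    {"x": 0, "y": 0, "z": 0, "rx": 0, "ry": 0, "rz": 0},
    {"x": 0, "y": 0, "z": 0, "rx": 0, "ry": 0, "rz": 0},
    {"x": 0, "y": 0, "z": 0, "rx": 0, "ry": 0, "rz": 0},
    {"x": 0, "y": 0, "z": 0, "rx": 0, "ry": 0, "rz": 0}
  ]
}}

```text
t: 10.9
eef_pos: [0.5005, -0.2413, 0.071]
tcp_rot: [0.002, 0.106, 0.994, -0.001]
contact_force: [0.5, 0.8, 5.5]
gripper_width: 0.17
finger_force: 42.3
```

```bash
python3 -c "
from h import *
st(); s=manip.read_state();p=s['eef_pos']
d=pose(99.7).as_matrix()[:,0]
plan([(p+.089*d,167.6,0)])"
```

```text
t 10.9 [ 0.5005 -0.2413  0.071 ] yaw 167.8 z [ 0.003 -0.003 -1.   ] q [-0.49 -0.05  1.89 -0.    1.3  -1.85] F [0.5 0.8 5.5] T [0.24 0.07 0.1 ] w 14.5 ff 42.3
xyz mm [33.2 82.6 -0.3] rot [-0.1  0.2  0.2] rows 3
-- [ 0.48548537 -0.15353274  0.07098675] 167.6 0
```

Gripped the knob (14.5 mm). I'll slide the stop about 75 mm first, then go slowly until it touches.

Emit:
{"op": "jog_arm", "data": {
  "steps": [
    {"x": 0.004, "y": 0.009, "z": 0, "rx": 0, "ry": 0, "rz": 0},
    {"x": 0.009, "y": 0.023, "z": 0, "rx": 0, "ry": 0, "rz": 0},
    {"x": 0.015, "y": 0.037, "z": 0, "rx": 0, "ry": 0, "rz": 0},
    {"x": 0.022, "y": 0.056, "z": 0, "rx": 0, "ry": 0, "rz": 0},
    {"x": 0.028, "y": 0.07, "z": 0, "rx": 0, "ry": 0, "rz": 0}
  ]
}}

```text
t: 11.32
eef_pos: [0.4877, -0.1664, 0.071]
tcp_rot: [0.002, 0.106, 0.994, -0.002]
contact_force: [1.0, -3.4, 6.3]
gripper_width: 0.166
finger_force: 42.4
```

Emit:
{"op": "jog_arm", "data": {
  "steps": [
    {"x": 0.001, "y": 0.002, "z": 0, "rx": 0, "ry": 0, "rz": 0},
    {"x": 0.001, "y": 0.003, "z": 0, "rx": 0, "ry": 0, "rz": 0},
    {"x": 0.002, "y": 0.005, "z": 0, "rx": 0, "ry": 0, "rz": 0},
    {"x": 0.0025, "y": 0.006, "z": 0, "rx": 0, "ry": 0, "rz": 0},
    {"x": 0.003, "y": 0.0075, "z": 0, "rx": 0, "ry": 0, "rz": 0}
  ]
}}

```text
t: 11.73
eef_pos: [0.4865, -0.1592, 0.071]
tcp_rot: [0.002, 0.106, 0.994, -0.002]
contact_force: [-2.3, -2.3, 9.2]
gripper_width: 0.169
finger_force: 42.7
```

```bash
python3 -c "
from h import *
st()"
```

```text
t 11.73 [ 0.4865 -0.1592  0.071 ] yaw 167.8 z [ 0.003 -0.004 -1.   ] q [-0.36 -0.15  1.98 -0.    1.3  -1.72] F [-2.3 -2.3  9.2] T [-0.39  0.44 -0.  ] w 14.4 ff 42.7
```

Emit:
{"op": "jog_arm", "data": {
  "steps": [
    {"x": 0.0005, "y": 0.0015, "z": 0, "rx": 0, "ry": 0, "rz": 0},
    {"x": 0.001, "y": 0.003, "z": 0, "rx": 0, "ry": 0, "rz": 0},
    {"x": 0.0018, "y": 0.0045, "z": 0, "rx": 0, "ry": 0, "rz": 0},
    {"x": 0.0024, "y": 0.006, "z": 0, "rx": 0, "ry": 0, "rz": 0},
    {"x": 0.003, "y": 0.0075, "z": 0, "rx": 0, "ry": 0, "rz": 0}
  ]
}}

```text
t: 12.15
eef_pos: [0.4852, -0.1513, 0.071]
tcp_rot: [0.002, 0.106, 0.994, -0.002]
contact_force: [-3.2, -3.7, 9.8]
gripper_width: 0.169
finger_force: 42.7
```

Emit:
{"op": "jog_arm", "data": {
  "steps": [
    {"x": 0.0002, "y": 0.0005, "z": 0, "rx": 0, "ry": 0, "rz": 0},
    {"x": 0.0004, "y": 0.001, "z": 0, "rx": 0, "ry": 0, "rz": 0},
    {"x": 0.0006, "y": 0.0015, "z": 0, "rx": 0, "ry": 0, "rz": 0},
    {"x": 0.0008, "y": 0.002, "z": 0, "rx": 0, "ry": 0, "rz": 0}
  ]
}}

```text
t: 12.48
eef_pos: [0.4848, -0.1493, 0.071]
tcp_rot: [0.002, 0.106, 0.994, -0.002]
contact_force: [-2.8, -4.3, 8.0]
gripper_width: 0.17
finger_force: 42.7
```

Emit:
{"op": "jog_arm", "data": {
  "steps": [
    {"x": 0.0002, "y": 0.0005, "z": 0, "rx": 0, "ry": 0, "rz": 0},
    {"x": 0.0004, "y": 0.001, "z": 0, "rx": 0, "ry": 0, "rz": 0},
    {"x": 0.0006, "y": 0.0015, "z": 0, "rx": 0, "ry": 0, "rz": 0},
    {"x": 0.0008, "y": 0.002, "z": 0, "rx": 0, "ry": 0, "rz": 0}
  ]
}}

```text
t: 12.82
eef_pos: [0.4845, -0.1472, 0.071]
tcp_rot: [0.002, 0.106, 0.994, -0.002]
contact_force: [-2.5, -3.1, 9.1]
gripper_width: 0.168
finger_force: 42.7
```

Emit:
{"op": "jog_arm", "data": {
  "steps": [
    {"x": 0.0002, "y": 0.0005, "z": 0, "rx": 0, "ry": 0, "rz": 0},
    {"x": 0.0004, "y": 0.001, "z": 0, "rx": 0, "ry": 0, "rz": 0},
    {"x": 0.0006, "y": 0.0015, "z": 0, "rx": 0, "ry": 0, "rz": 0},
    {"x": 0.0008, "y": 0.002, "z": 0, "rx": 0, "ry": 0, "rz": 0}
  ]
}}

```text
t: 13.15
eef_pos: [0.4841, -0.1451, 0.071]
tcp_rot: [0.002, 0.106, 0.994, -0.002]
contact_force: [-1.6, -9.1, 7.7]
gripper_width: 0.164
finger_force: 42.6
```

Emit:
{"op": "jog_arm", "data": {
  "steps": [
    {"x": 0.0002, "y": 0.0005, "z": 0, "rx": 0, "ry": 0, "rz": 0},
    {"x": 0.0004, "y": 0.001, "z": 0, "rx": 0, "ry": 0, "rz": 0}
  ]
}}

```text
t: 13.32
eef_pos: [0.4841, -0.1449, 0.071]
tcp_rot: [0.002, 0.106, 0.994, -0.003]
contact_force: [1.0, -17.9, 3.8]
gripper_width: 0.167
finger_force: 42.2
```

Contact at about 18 N, and the knob is at jig y ≈ -24 mm, close to the expected -25 mm. Now I'll turn it clockwise.

Emit:
{"op": "jog_arm", "data": {
  "steps": [
    {"x": 0, "y": 0, "z": 0, "rx": 0, "ry": 0, "rz": 5},
    {"x": 0, "y": 0, "z": 0, "rx": 0, "ry": 0, "rz": 10},
    {"x": 0, "y": 0, "z": 0, "rx": 0, "ry": 0, "rz": 15},
    {"x": 0, "y": 0, "z": 0, "rx": 0, "ry": 0, "rz": 20},
    {"x": 0, "y": 0, "z": 0, "rx": 0, "ry": 0, "rz": 25}
  ]
}}

```text
t: 13.73
eef_pos: [0.4845, -0.1441, 0.071]
tcp_rot: [0.003, 0.321, 0.947, -0.001]
contact_force: [6.2, -2.8, 4.1]
gripper_width: 0.164
finger_force: 42.1
```

```bash
python3 -c "
from h import *
st()"
```

```text
t 13.73 [ 0.4845 -0.1441  0.071 ] yaw 142.54 z [ 0.004 -0.004 -1.   ] q [-0.34 -0.16  2.   -0.    1.3  -1.25] F [ 6.2 -2.8  4.1] T [-0.42 -0.82  0.13] w 13.9 ff 42.1
```

Emit:
{"op": "jog_arm", "data": {
  "steps": [
    {"x": 0, "y": 0.0005, "z": 0, "rx": 0, "ry": 0, "rz": 5},
    {"x": 0, "y": 0.001, "z": 0, "rx": 0, "ry": 0, "rz": 10},
    {"x": 0, "y": 0.001, "z": 0, "rx": 0, "ry": 0, "rz": 15},
    {"x": 0, "y": 0.001, "z": 0, "rx": 0, "ry": 0, "rz": 20},
    {"x": 0, "y": 0.001, "z": 0, "rx": 0, "ry": 0, "rz": 25}
  ]
}}

```text
t: 14.15
eef_pos: [0.4853, -0.1432, 0.071]
tcp_rot: [0.003, 0.518, 0.855, -0.0]
contact_force: [8.5, -3.1, 2.1]
gripper_width: 0.168
finger_force: 41.8
```

```bash
python3 -c "
from h import *
st()"
```

```text
t 14.15 [ 0.4853 -0.1432  0.071 ] yaw 117.55 z [ 0.005 -0.004 -1.   ] q [-0.34 -0.16  1.99 -0.    1.3  -0.82] F [ 8.5 -3.1  2.1] T [-0.52 -1.4   0.18] w 14.3 ff 41.8
```

Emit:
{"op": "jog_arm", "data": {
  "steps": [
    {"x": 0.0005, "y": 0.001, "z": 0, "rx": 0, "ry": 0, "rz": 0},
    {"x": 0.001, "y": 0.0015, "z": 0, "rx": 0, "ry": 0, "rz": 0},
    {"x": 0.001, "y": 0.0015, "z": 0, "rx": 0, "ry": 0, "rz": 0}
  ],
  "grip_force": 80
}}

```text
t: 14.4
eef_pos: [0.4855, -0.1429, 0.071]
tcp_rot: [0.003, 0.517, 0.856, -0.002]
contact_force: [-1.5, -16.0, 6.5]
gripper_width: 0.162
finger_force: 80.1
```

```bash
python3 -c "
from h import *
st()"
```

```text
t 14.4 [ 0.4855 -0.1429  0.071 ] yaw 117.77 z [ 0.003 -0.007 -1.   ] q [-0.33 -0.16  1.99 -0.01  1.3  -0.82] F [ -1.5 -16.    6.5] T [-2.82  0.25 -0.23] w 13.8 ff 80.1
```

Emit:
{"op": "jog_arm", "data": {
  "steps": [
    {"x": 0, "y": 0, "z": 0, "rx": 0, "ry": 0, "rz": 5},
    {"x": 0, "y": 0, "z": 0, "rx": 0, "ry": 0, "rz": 10},
    {"x": 0, "y": 0, "z": 0, "rx": 0, "ry": 0, "rz": 15},
    {"x": 0, "y": 0, "z": 0, "rx": 0, "ry": 0, "rz": 20}
  ]
}}

```text
t: 14.73
eef_pos: [0.4863, -0.1427, 0.0711]
tcp_rot: [0.004, 0.659, 0.752, -0.0]
contact_force: [10.3, -13.5, 0.4]
gripper_width: 0.162
finger_force: 79.2
```

```bash
python3 -c "
from h import *
st()"
```

```text
t 14.73 [ 0.4863 -0.1427  0.0711] yaw 97.54 z [ 0.006 -0.006 -1.   ] q [-0.33 -0.16  1.99 -0.    1.3  -0.46] F [ 10.3 -13.5   0.4] T [-2.29 -1.49  0.13] w 13.7 ff 79.2
```

Emit:
{"op": "jog_arm", "data": {
  "steps": [
    {"x": 0, "y": 0.0005, "z": 0, "rx": 0, "ry": 0, "rz": 5},
    {"x": 0, "y": 0.001, "z": 0, "rx": 0, "ry": 0, "rz": 10},
    {"x": 0, "y": 0.001, "z": 0, "rx": 0, "ry": 0, "rz": 15},
    {"x": 0, "y": 0.001, "z": 0, "rx": 0, "ry": 0, "rz": 20},
    {"x": 0, "y": 0.001, "z": 0, "rx": 0, "ry": 0, "rz": 25}
  ]
}}

```text
t: 15.15
eef_pos: [0.4875, -0.1428, 0.0712]
tcp_rot: [0.004, 0.806, 0.592, 0.001]
contact_force: [13.0, -16.6, -0.8]
gripper_width: 0.156
finger_force: 79.2
```

```bash
python3 -c "
from h import *
st()"
```

```text
t 15.15 [ 0.4875 -0.1428  0.0712] yaw 72.53 z [ 0.006 -0.007 -1.   ] q [-0.33 -0.16  1.99 -0.    1.3  -0.03] F [ 13.  -16.6  -0.8] T [-2.71 -1.86  0.24] w 13.2 ff 79.2
```

Emit:
{"op": "jog_arm", "data": {
  "steps": [
    {"x": 0, "y": 0.0005, "z": 0, "rx": 0, "ry": 0, "rz": 4},
    {"x": 0, "y": 0.001, "z": 0, "rx": 0, "ry": 0, "rz": 8},
    {"x": 0, "y": 0.001, "z": 0, "rx": 0, "ry": 0, "rz": 12},
    {"x": 0, "y": 0.001, "z": 0, "rx": 0, "ry": 0, "rz": 16}
  ]
}}

```text
t: 15.48
eef_pos: [0.4883, -0.143, 0.0712]
tcp_rot: [0.004, 0.881, 0.474, 0.001]
contact_force: [9.1, -17.2, 0.3]
gripper_width: 0.164
finger_force: 79.5
```

```bash
python3 -c "
from h import *
st()"
```

```text
t 15.48 [ 0.4883 -0.143   0.0712] yaw 56.59 z [ 0.006 -0.007 -1.   ] q [-0.33 -0.16  1.99 -0.    1.3   0.25] F [  9.1 -17.2   0.3] T [-2.73 -1.44  0.21] w 13.9 ff 79.5
```

Emit:
{"op": "jog_arm", "data": {
  "steps": [
    {"x": 0, "y": 0, "z": 0, "rx": 0, "ry": 0, "rz": 2},
    {"x": 0, "y": 0, "z": 0, "rx": 0, "ry": 0, "rz": 4},
    {"x": 0, "y": 0, "z": 0, "rx": 0, "ry": 0, "rz": 4}
  ]
}}

```text
t: 15.73
eef_pos: [0.4884, -0.1432, 0.0712]
tcp_rot: [0.004, 0.896, 0.443, 0.001]
contact_force: [10.6, -17.1, -0.6]
gripper_width: 0.162
finger_force: 79.3
```

```bash
python3 -c "
from h import *
st()"
```

```text
t 15.73 [ 0.4884 -0.1432  0.0712] yaw 52.64 z [ 0.006 -0.007 -1.   ] q [-0.33 -0.16  1.99 -0.    1.3   0.32] F [ 10.6 -17.1  -0.6] T [-2.79 -1.49 -0.01] w 13.8 ff 79.3
```

Emit:
{"op": "jog_arm", "data": {
  "steps": [
    {"x": 0, "y": 0, "z": 0, "rx": 0, "ry": 0, "rz": 2},
    {"x": 0, "y": 0, "z": 0, "rx": 0, "ry": 0, "rz": 4},
    {"x": 0, "y": 0, "z": 0, "rx": 0, "ry": 0, "rz": 4}
  ]
}}

```text
t: 15.98
eef_pos: [0.4885, -0.1432, 0.0712]
tcp_rot: [0.005, 0.911, 0.413, 0.001]
contact_force: [10.9, -18.5, -0.7]
gripper_width: 0.161
finger_force: 86.9
```

```bash
python3 -c "
from h import *
st()"
```

```text
t 15.98 [ 0.4885 -0.1432  0.0712] yaw 48.74 z [ 0.006 -0.007 -1.   ] q [-0.33 -0.16  1.99 -0.01  1.3   0.39] F [ 10.9 -18.5  -0.7] T [-2.86 -1.65  1.67] w 13.7 ff 86.9
```

Emit:
{"op": "jog_arm", "data": {
  "steps": [
    {"x": 0, "y": 0, "z": 0, "rx": 0, "ry": 0, "rz": 2},
    {"x": 0, "y": 0, "z": 0, "rx": 0, "ry": 0, "rz": 3},
    {"x": 0, "y": 0, "z": 0, "rx": 0, "ry": 0, "rz": 3}
  ]
}}

```text
t: 16.23
eef_pos: [0.4886, -0.1432, 0.0713]
tcp_rot: [0.005, 0.921, 0.39, 0.001]
contact_force: [10.8, -18.7, -0.6]
gripper_width: 0.166
finger_force: 108.0
```

```bash
python3 -c "
from h import *
st()"
```

```text
t 16.23 [ 0.4886 -0.1432  0.0713] yaw 45.86 z [ 0.006 -0.008 -1.   ] q [-0.33 -0.16  1.99 -0.01  1.3   0.44] F [ 10.8 -18.7  -0.6] T [-2.94 -1.61  2.75] w 14.1 ff 108.0
```

The torque jumped to 2.75 N m, so the knob is at its end stop. I'll ease the twist back while keeping some tightening torque, then release and lift.

Emit:
{"op": "jog_arm", "data": {
  "steps": [
    {"x": 0, "y": 0, "z": 0, "rx": 0, "ry": 0, "rz": -2},
    {"x": 0, "y": 0, "z": 0, "rx": 0, "ry": 0, "rz": -4},
    {"x": 0, "y": 0, "z": 0, "rx": 0, "ry": 0, "rz": -4}
  ]
}}

```text
t: 16.48
eef_pos: [0.4885, -0.1432, 0.0712]
tcp_rot: [0.005, 0.906, 0.422, 0.001]
contact_force: [11.1, -18.2, 0.4]
gripper_width: 0.161
finger_force: 81.7
```

Emit:
{"op": "jog_arm", "data": {
  "steps": [
    {"x": 0, "y": 0, "z": 0, "rx": 0, "ry": 0, "rz": 0},
    {"x": 0, "y": 0, "z": 0, "rx": 0, "ry": 0, "rz": 0},
    {"x": 0, "y": 0, "z": 0, "rx": 0, "ry": 0, "rz": 0},
    {"x": 0, "y": 0, "z": 0, "rx": 0, "ry": 0, "rz": 0},
    {"x": 0, "y": 0, "z": 0, "rx": 0, "ry": 0, "rz": 0}
  ],
  "grip": -0.3,
  "grip_force": 40
}}

```text
t: 16.9
eef_pos: [0.4868, -0.141, 0.0697]
tcp_rot: [0.001, 0.907, 0.421, 0.0]
contact_force: [0.5, 0.5, -0.2]
gripper_width: 0.65
finger_force: 0.0
```

Emit:
{"op": "jog_arm", "data": {
  "steps": [
    {"x": 0, "y": 0, "z": -0.02, "rx": 0, "ry": 0, "rz": 0},
    {"x": 0, "y": 0, "z": -0.05, "rx": 0, "ry": 0, "rz": 0},
    {"x": 0, "y": 0, "z": -0.09, "rx": 0, "ry": 0, "rz": 0},
    {"x": 0, "y": 0, "z": -0.13, "rx": 0, "ry": 0, "rz": 0},
    {"x": 0, "y": 0, "z": -0.16, "rx": 0, "ry": 0, "rz": 0}
  ]
}}

```text
t: 17.32
eef_pos: [0.4867, -0.1407, 0.2331]
tcp_rot: [0.002, 0.907, 0.421, 0.001]
contact_force: [1.0, -0.1, -0.3]
gripper_width: 0.647
finger_force: 0.0
```

```bash
python3 -c "
from h import *
st(); plan([((.43,-.1,.30),99.7,0),((.39,-.09,.31),99.7,0)])"
```

```text
t 17.32 [ 0.4867 -0.1407  0.2331] yaw 49.8 z [ 0.003 -0.003 -1.   ] q [-0.33 -0.26  1.81 -0.    1.59  0.37] F [ 1.  -0.1 -0.3] T [-0.04 -0.04 -0.03] w 55.0 ff 0.0
xyz mm [ -2.7 -34.6 -33.6] rot [  0.1   0.1 -24.9] rows 4
xyz mm [ 12.2 -32.6 -33.5] rot [  0.1   0.1 -24.9] rows 4
-- [ 0.43 -0.1   0.3 ] 99.7 0
xyz mm [ 16.6 -37.7 -10. ] rot [-0. -0. -0.] rows 2
-- [ 0.39 -0.09  0.31] 99.7 0
```

Emit:
{"op": "jog_arm", "data": {
  "steps": [
    {"x": -0.03, "y": -0.03, "z": -0.02, "rx": 0, "ry": 0, "rz": -7},
    {"x": -0.03, "y": -0.03, "z": -0.02, "rx": 0, "ry": 0, "rz": -14},
    {"x": -0.03, "y": -0.03, "z": -0.02, "rx": 0, "ry": 0, "rz": -21},
    {"x": -0.03, "y": -0.03, "z": -0.02, "rx": 0, "ry": 0, "rz": -25}
  ]
}}

```text
t: 17.65
eef_pos: [0.444, -0.1443, 0.2505]
tcp_rot: [0.002, 0.792, 0.61, 0.0]
contact_force: [0.4, 0.5, -0.0]
gripper_width: 0.652
finger_force: 0.0
```

Emit:
{"op": "jog_arm", "data": {
  "steps": [
    {"x": -0.06, "y": 0, "z": -0.01, "rx": 0, "ry": 0, "rz": -7},
    {"x": -0.06, "y": 0, "z": -0.01, "rx": 0, "ry": 0, "rz": -14},
    {"x": -0.06, "y": 0, "z": -0.01, "rx": 0, "ry": 0, "rz": -21},
    {"x": -0.06, "y": 0, "z": -0.01, "rx": 0, "ry": 0, "rz": -25},
    {"x": -0.06, "y": 0, "z": -0.01, "rx": 0, "ry": 0, "rz": -25}
  ]
}}

```text
t: 18.07
eef_pos: [0.4284, -0.2025, 0.2598]
tcp_rot: [0.001, 0.643, 0.766, -0.0]
contact_force: [-0.0, -0.9, 0.0]
gripper_width: 0.647
finger_force: 0.0
```

```bash
python3 -c "
from h import *
st(); c=cam('wrist')
p=proj(c,[(.4843-.1685*y,-.1214+.9857*y,.03) for y in(.16,-.15)]);print(p)
u=int(p[:,0].mean());v=max(int(p[:,1].min())-25,0)
b=(max(u-100,0),v,min(u+100,560),v+190);print(b);save(c,'fin.png',b,3)"
```

```text
t 18.07 [ 0.4284 -0.2025  0.2598] yaw 99.99 z [ 0.001 -0.002 -1.   ] q [-0.49 -0.34  1.83 -0.    1.65 -0.67] F [-0.  -0.9  0. ] T [-0.04 -0.03 -0.  ] w 55.0 ff 0.0
[[353.40633094 -69.73494256]
 [333.10851384 242.22429211]]
(243, 0, 443, 190)
```

View pics/fin.png

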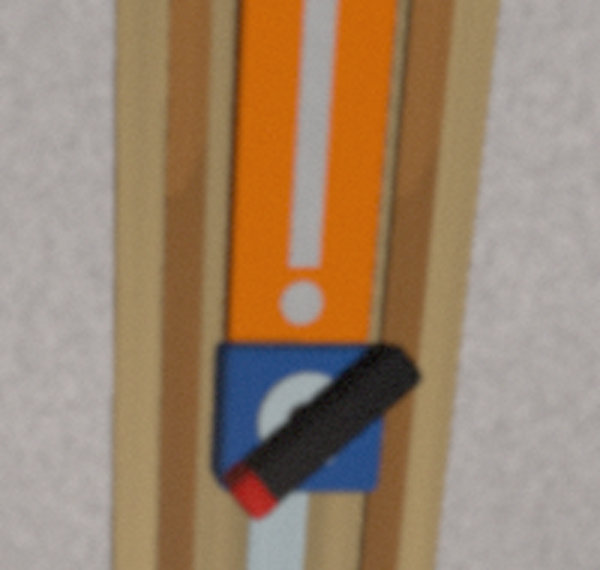

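The plaque sits flush against the stop (edge at row 343) and is centred between the ledges. The red end is at lower left (250,490), about 140° clockwise, which is the end of its turn. The firm 18 N contact after the expected travel means the fence end is closed too, so I'll hand in.

```bash
python3 -c "
from bench import manip
print(manip.job_done())"
```

```text
the job is handed in; nothing more can be done
None
```

I handed the job in at about 18 s. The plaque lies flat in the jig, with the stop pushed up to hold it against the fence. The knob is tight to its end stop and the gripper is clear of everything. I judged the fence end from the firm 18 N contact at the expected travel, not from a picture.

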